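Seat a forming stake in the leaning bench holder

TASK

Take the stake with the long, flat-topped wooden head out of the rack and set its tapered steel shank lightly into the leaning socket of the bench holder, so that it stands there by itself, not yet home, and let go of it. Then tap it home along the socket until its collar sits fully down on the socket's rim and friction holds it; leave the other two stakes in the rack.

Things in the scene. Friction and masses are not known exactly. Their poses are not given: they have to be found in the camera images.
- stake: Stake to be fitted, 0.34 kg. Origin: centre of the shoulder (underside of the steel collar); own z along the stake to the head. Below: round tapered steel shank 60 mm long, 30 mm diameter at shoulder, 15 mm at tip. Above: round collar 48 mm diameter, 8 mm thick, and the wooden head. It starts upright in one of the rack's three holes, collar resting on the board.
- dome_stake: Stake with the same shank and collar but a round mushroom-shaped head, 56 mm diameter, top 54 mm above the shoulder. Origin and axes as for the stake. Stays in the rack.
- square_stake: Stake with the same shank and collar but a small square block head, 36 x 36 mm, top 44 mm above the shoulder. Origin and axes as for the stake. Stays in the rack.
- rack: Dark wooden rack fixed to the bench: board 70 mm (own x) by 300 mm (own y), top 75 mm above the bench, on two end legs. Three loose 36 mm holes on its y axis, 100 mm apart, hold the stakes upright. Origin under its centre on the bench.
- holder: Dark steel holder screwed to the bench: foot 130 x 110 mm, 14 mm thick, two cheek plates up to 86 mm high, carrying the leaning socket. Origin on the bench near the foot's centre.
- socket: Round steel socket on the holder, outer diameter 68 mm, bore 35 mm, 67 mm deep. Origin: centre of the mouth in the plane of the rim, 118 mm above the bench; own z is its axis, out of the mouth, leaning 30 degrees from vertical towards the holder's -x (the robot's side). Home: stake origin at this origin, stake z along this z; any turn about the axis will do.
- stake_top (a point): Centre of the flat top of that stake's head, 54 mm above its origin. The head is a pale wooden block from 8 to 54 mm above the shoulder, 70 mm long along the stake's own y and 30 mm thick along its own x: grip it across the 30 mm, from above.
- jaws (a point): Point on the socket's axis 30 mm below the mouth, amid four spring jaws matching the shank's taper (7 degrees each side). A shank put in loosely meets them with its shoulder about 16 mm from the rim and stands there by itself. From there it is driven down the axis against friction, about 6 to 11 N at first, 11 to 18 N near home; it does not spring back.

How it is judged:
By the outcome, as a careful person would: the job done as asked, in the order asked, and still so for the second after the job is handed in, with the robot touching nothing.
It also fails if it takes over 48 s, if anything falls off the work surface, if the arm or the gripper's body presses on something with over 40 N, if the wrist force passes 120 N, or if a joint passes its speed limit or range.

ROBOT

A 6-joint arm with a two-finger parallel gripper is mounted at the origin on the work surface. World frame = base frame: x ahead of the robot, y to its left, z up, the work surface at z = 0. Lengths are in m, angles in degrees, forces in N, time in s.
With the tool pointing down it reaches from about 0.375 to 0.9 m from the base axis. Payload 3.1 kg.
Tool frame: the origin (TCP) lies midway between the tips of the shut fingers; the grasp point (between the pads) lies arm.hold_point_z behind it (arm.hold_point_z is the distance from the TCP to the grasp point, in m); z points along the fingers, y is the line along which they close (so a half turn about z gives the same grasp; the last joint's range is limited). The gripper opens to 85 mm and grips with 20 to 120 N. Pads are 22 mm wide; open, the fingers measure 114 mm over their backs; the gripper's body (76 mm by 85 mm) begins 54 mm behind the grasp point. The pads swing forward as they close: fully open they stand 13 mm farther back than shut.
Start: joints at [-80.758, 30.224, 82.088, -0, 67.689, -10.227], TCP at [0.208, -0.589, 0.231] pointing down, gripper open.
Joint ranges: [-176.69, 176.69], [-43.24, 126.21], [12.49, 139.97], [-82, 262], [0, 151.66], [-163.58, 163.58]. Speed limits (degrees/s): [159.86, 159.86, 180, 180, 180, 180].

INTERFACE

Orientations are given as [roll, pitch, yaw] about the fixed x, y, z axes, in that order (R = Rz(yaw) Ry(pitch) Rx(roll)).
In Python, from workcell import arm gives the robot as it stands.
- The arm moves only by the shell command python3 shift.py 'ROWS' [FORCE]. ROWS is one flat JSON list of numbers that holds 1 to 8 rows one after another, with no inner brackets; each row has 5 numbers: dx, dy, dz in shares of the most that a row can go, 1 being 62.5 mm, then a turn about the tool's z in units of 10 degrees, then the finger opening in m; each row shifts and turns the commanded pose from where the row before left it, along the tool's axes as they then stand; what a row does not reach is not made up. A row lasts 1/8 s, in which the tool goes at most 0.0625 m and 10.7 degrees, less where a joint would pass 70% of its speed; a pose out of reach is approached as far as the arm can. The fingers move at their own pace and stop on an object; FORCE is the grip in N (left out, the last holds). Time passes only in rows, so rows that do not move let the fingers close. It prints the time, the measured TCP pose, the force, the opening and the grip force at its end. Input that does not fit is refused with a message, and nothing moves.
- arm.get_state(): the state, without advancing time (a new reading comes with each control period).
- arm.read_camera(name): name is "scene" or "side" or "wrist"; returns a dict with "pixels" (480x640x3 uint8, blue, green, red), "fx", "fy", "cx", "cy" (pixels), "R" (3x3) and "t" (3): a world point X has camera coordinates R X + t. Camera axes: x right, y down, z forward; pixel columns grow to the right and rows downward; lengths in m; the calibration is good to about 2 mm. A picture is of the moment at which its call begins. There is no depth.
- arm.job_done(): hands the job in; it is judged then, once.
The state is a dict: "time_s": time; "joints": joint angles; "qd": joint speeds; "joint_efforts": joint torques, N m; "position": TCP position; "tool_rot": TCP orientation; "force": force on the tool from outside, world axes, zero at the start; "torque": the same for the moment, N m; "finger_gap": finger opening in m; "grasp_force": force on a finger pad.
Only numpy, scipy, OpenCV 4.12 (cv2) and the standard library are available. Lean on these libraries where they do the work, as an engineer would, in place of code of your own. Each camera call takes 0.05 s, during which the arm holds its last target. There are 200 camera calls.

## Working session

There is one attempt and no reset: what is moved stays moved. The work goes in short steps, Python scripts to look and compute and a shell command to move; the robot and the scene stay as the last step left them, time stands still between calls to the robot, and variables do not carry over. Pictures are saved under pics/ and viewed, at most 10 in all, crops included, and the job is handed in when it is done.

```bash
ls; mkdir -p pics
python3 - <<'E'
from workcell import arm
import cv2
s=arm.get_state(); print({k:s[k] for k in("time_s","position","tool_rot","force","finger_gap")},arm.hold_point_z)
for n in("scene","side"):
    c=arm.read_camera(n); cv2.imwrite(f"pics/{n}0.png",c["pixels"]); print(n,c["fx"],c["cx"],c["cy"],c["R"],c["t"])
E
```

```text
pics
shift.py
workcell.py
{'time_s': 0.0, 'position': array([ 0.20822803, -0.58851406,  0.23032682]), 'tool_rot': array([-1.79873896e+02, -2.23072849e-02,  1.94713466e+01]), 'force': array([ 0.38262377, -0.20344257,  1.0087711 ]), 'finger_gap': 0.08537192656475057} 0.0187
scene 541.7199450285249 327.2886488566884 230.61730417240713 [[ 0.68289678  0.73044236 -0.01029344]
 [ 0.42962868 -0.41297994 -0.80303596]
 [-0.59082246  0.54396832 -0.59584166]] [-0.35325439 -0.18401271  1.29210535]
side 492.234167419552 317.1891242532382 247.03560596740425 [[-0.88808526 -0.45957399 -0.00981375]
 [-0.23150886  0.46560999 -0.85417269]
 [ 0.39712493 -0.75630621 -0.51989683]] [0.48589723 0.23535084 0.62635874]
```

View pics/scene0.png

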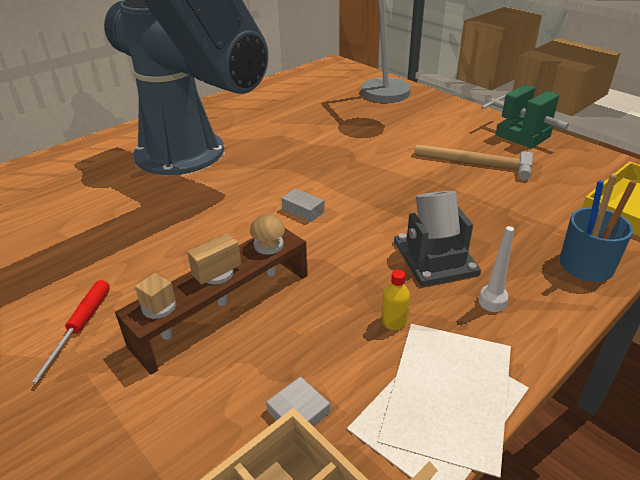

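View pics/side0.png

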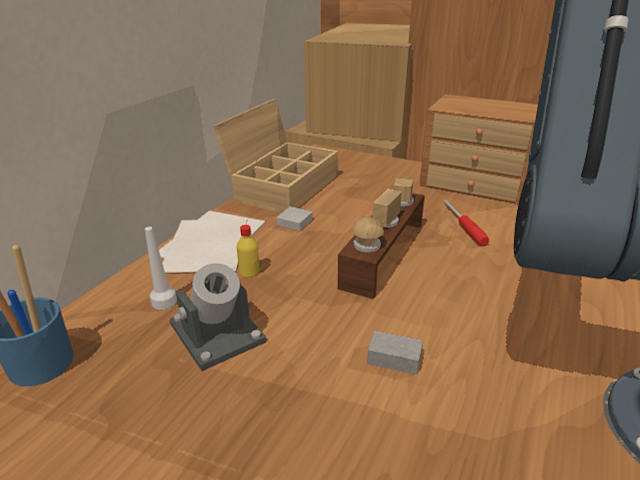

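The scene view has the long-headed stake in the middle of the rack at about (215,258), the dome at (267,230) and the square at (155,293). The socket is at about (438,205). In the side view the long head is at (387,208) and the socket mouth at (215,285). I'll triangulate rough positions first.

```bash
cat > h.py <<'E'
import numpy as np,cv2
from workcell import arm
def ray(c,u,v):
    d=c["R"].T@np.array([(u-c["cx"])/c["fx"],(v-c["cy"])/c["fy"],1]); return -c["R"].T@c["t"],d/np.linalg.norm(d)
def plane(c,u,v,z):
    o,d=ray(c,u,v); return o+d*(z-o[2])/d[2]
def tri(obs):
    A=np.zeros((3,3));b=np.zeros(3);R=[]
    for c,u,v in obs:
        o,d=ray(c,u,v);P=np.eye(3)-np.outer(d,d);A+=P;b+=P@o;R.append((P,o))
    X=np.linalg.solve(A,b); return X,[round(1e3*np.linalg.norm(P@(X-o)),1) for P,o in R]
def proj(c,X):
    p=c["R"]@X+c["t"]; return p[:2]/p[2]*[c["fx"],c["fy"]]+[c["cx"],c["cy"]]
E
python3 - <<'E'
from h import *
a=arm.read_camera("scene");b=arm.read_camera("side");w=arm.read_camera("wrist")
for p,q in(((267,230),(368,229)),((215,258),(387,208)),((155,293),(403,191)),((436,197),(215,285))): print(tri([(a,*p),(b,*q)]))
cv2.imwrite("pics/w0.png",w["pixels"]);print(w["fx"],w["R"],-w["R"].T@w["t"],arm.get_state()["joints"])
E
```

```text
(array([ 0.50915942, -0.12248085,  0.1076795 ]), [np.float64(0.4), np.float64(0.4)])
(array([ 0.50918837, -0.21995167,  0.10519143]), [np.float64(0.5), np.float64(0.5)])
(array([ 0.51044352, -0.3203474 ,  0.09930093]), [np.float64(1.3), np.float64(1.3)])
(array([0.64091291, 0.1395684 , 0.11321455]), [np.float64(0.2), np.float64(0.2)])
368.2303315988631 [[ 0.33352577 -0.94274003 -0.00134341]
 [-0.90071627 -0.31907853  0.29478652]
 [-0.27833571 -0.09710887 -0.95556219]] [ 0.2787786  -0.56353652  0.37331906] [-8.07572016e+01  3.02500922e+01  8.21192218e+01 -3.02738788e-04
  6.76902625e+01 -1.02284392e+01]
```

View pics/w0.png

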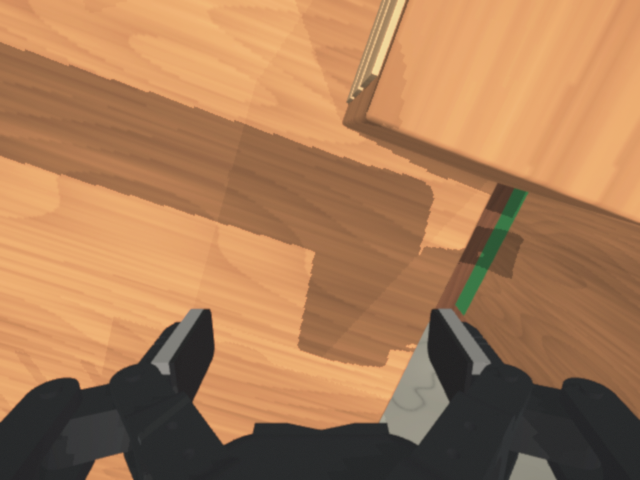

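The wrist view shows only the bench and the drawers at the top right, and the fingers are clear of the image centre. The rough heights agree with the text (heads at about 0.105, socket at about 0.113). Next I'll move above the rack.

The manual's scale: shifts go in shares of 62.5 mm and turns go in units of 10 degrees. Converting my numbers, 0.051 m is 0.816, -0.031 m is -0.496.

```bash
python3 shift.py '[0.816, -0.496, -0.096, 0, 0.085, 0.816, -0.496, -0.096, 0, 0.085, 0.816, -0.496, -0.096, 0, 0.085, 0.816, -0.496, -0.096, 0, 0.085, 0.816, -0.496, -0.096, 0, 0.085, 0.816, -0.496, -0.096, 0, 0.085, 0.816, -0.496, -0.096, 0, 0.085, 0.816, -0.496, -0.096, 0, 0.085]'; python3 shift.py '[0, 0, 0, -1, 0.085, 0, 0, 0, -1, 0.085, 0, 0, 0, -1, 0.085, 0, 0, 0, -1, 0.085, 0, 0, 0, -1, 0.085, 0, 0, 0, -1, 0.085, 0, 0, 0, -1.05, 0.085, 0, 0, 0, 0, 0.085]'
python3 - <<'E'
from h import *
w=arm.read_camera("wrist");cv2.imwrite("pics/w1.png",w["pixels"]);np.save("pics/w1.npy",w)
E
```

```text
time_s: 1.25
position: [0.5114, -0.2178, 0.2796]
tool_rot: [180.0, -0.0, 19.5]
force: [1.2, -0.6, 0.7]
finger_gap: 0.0848
grasp_force: 0.0
time_s: 2.25
position: [0.5103, -0.2193, 0.2792]
tool_rot: [-180.0, -0.0, 89.8]
force: [-0.3, 1.3, 0.4]
finger_gap: 0.0851
grasp_force: 0.0
```

View pics/w1.png

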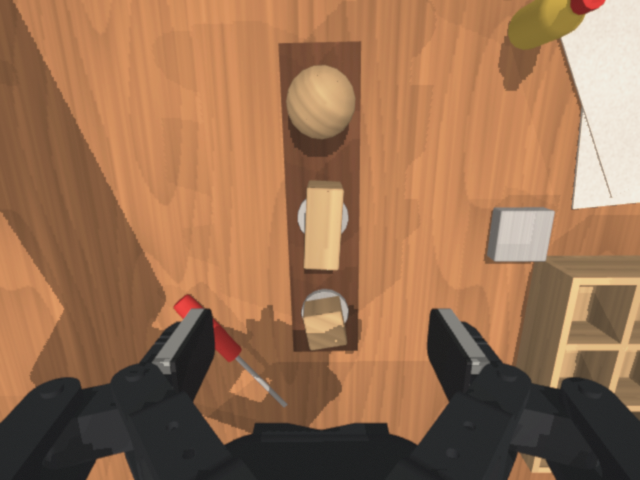

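In the wrist view the long head is in the middle of the rack at about (323,226), nearly in line with it. The dome is at (321,101) and the square at (325,323). I'll shift for a second view and triangulate the top face.

In the tool's units: -0.03 m is -0.48, 0.02 m is 0.32.

```bash
python3 shift.py '[-0.48, 0.32, 0, 0, 0.085, -0.48, 0.32, 0, 0, 0.085, 0, 0, 0, 0, 0.085]'
cat >> h.py <<'E'
def head(c,roi):
    x0,y0,x1,y1=roi; h=cv2.cvtColor(c["pixels"],cv2.COLOR_BGR2HSV)
    m=cv2.inRange(h,(10,60,165),(30,255,255)); k=np.zeros_like(m);k[y0:y1,x0:x1]=m[y0:y1,x0:x1]
    k=cv2.morphologyEx(k,cv2.MORPH_OPEN,np.ones((3,3)))
    q=max(cv2.findContours(k,0,1)[0],key=cv2.contourArea); return q,cv2.minAreaRect(q),k
E
python3 - <<'E'
from h import *
a=np.load("pics/w1.npy",allow_pickle=True).item();b=arm.read_camera("wrist");np.save("pics/w2.npy",b)
X0=np.array([.5092,-.22,.129]);out=[]
for c in(a,b):
    u,v=proj(c,X0).astype(int);q,r,k=head(c,(u-30,v-60,u+30,v+60));print((u,v),r,cv2.contourArea(q));
    im=c["pixels"].copy();cv2.drawContours(im,[cv2.boxPoints(r).astype(int)],0,(0,0,255),1);out.append(cv2.resize(im[v-80:v+80,u-60:u+60],None,fx=3,fy=3,interpolation=0))
    B=cv2.boxPoints(r);print([plane(c,*p,.129).round(4).tolist() for p in B])
cv2.imwrite("pics/h.png",np.hstack(out))
E
```

```text
time_s: 2.68
position: [0.5514, -0.2816, 0.279]
tool_rot: [179.9, 0.1, 89.7]
force: [0.4, 1.4, -0.7]
finger_gap: 0.0851
grasp_force: 0.0
(np.int64(319), np.int64(227)) ((322.9226989746094, 228.04615783691406), (36.60427474975586, 81.69794464111328), 2.8624050617218018) 2793.5
[[0.4944, -0.2559, 0.129], [0.4988, -0.1866, 0.129], [0.5279, -0.1881, 0.129], [0.5255, -0.2576, 0.129]]
(np.int64(265), np.int64(148)) ((269.5, 151.0), (92.0, 39.0), 90.0) 3336.0
[[0.499, -0.1883, 0.129], [0.528, -0.1884, 0.129], [0.526, -0.2575, 0.129], [0.4948, -0.2573, 0.129]]
```

View pics/h.png

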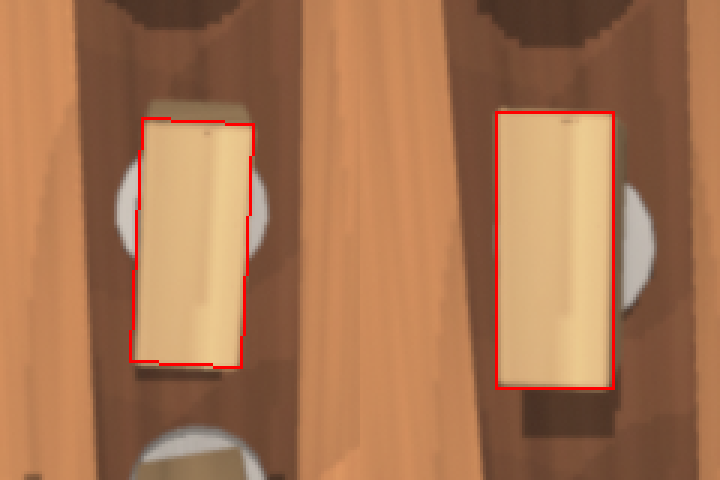

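The top face fits as a 70 x 30 mm rectangle at z=0.129 in both views. The centre is about (0.512,-0.2225) and the long axis yaw about 87.4°. I'll triangulate as a check and then descend.

```bash
python3 - <<'E'
from h import *
a=np.load("pics/w1.npy",allow_pickle=True).item();b=np.load("pics/w2.npy",allow_pickle=True).item()
print(tri([(a,322.9,228),(b,269.5,151)]))
E
python3 shift.py '[0.48, -0.32, 0.48, 0.12, 0.085, 0.464, -0.312, 0.48, 0.12, 0.085, 0, 0, 0.64, 0, 0.085, 0, 0, 0.64, 0, 0.085, 0, 0, 0.48, 0, 0.085, 0, 0, 0.264, 0, 0.085, 0, 0, 0, 0, 0.085]' 40
python3 shift.py '[0, 0, 0, 0, 0.02, 0, 0, 0, 0, 0.02, 0, 0, 0, 0, 0.02, 0, 0, 0, 0, 0.02, 0, 0, 0, 0, 0.02, 0, 0, 0, 0, 0.02]' 40
```

```text
(array([ 0.511632  , -0.22177556,  0.12570513]), [np.float64(0.1), np.float64(0.1)])
time_s: 3.6
position: [0.5107, -0.2192, 0.0922]
tool_rot: [-179.9, -0.1, 87.6]
force: [-0.3, -0.3, 0.3]
finger_gap: 0.085
grasp_force: 0.0
time_s: 4.35
position: [0.5121, -0.2203, 0.0937]
tool_rot: [179.9, 0.0, 87.6]
force: [0.4, 1.0, 5.7]
finger_gap: 0.0293
grasp_force: 42.0
```

In the tool's units: 0.06 m is 0.96, 0.0055 m is 0.088.

```bash
python3 shift.py '[0, 0, -0.48, 0, 0.02, 0, 0, -0.8, 0, 0.02, 0, 0, -0.8, 0, 0.02, 0, 0, -0.88, 0, 0.02, 0.8, 0.08, 0, 0, 0.02, 0.96, 0.088, 0, 0, 0.02, 0.96, 0.088, 0, 0, 0.02, 0.96, 0.088, 0, 0, 0.02]' 40
python3 shift.py '[0.96, 0.088, 0, 0, 0.02, 0.8, 0.088, 0, 0, 0.02, 0.32, 0, 0, 0, 0.02]'
python3 shift.py '[0, 0, 0, 1.05, 0.02, 0, 0, 0, 1.05, 0.02, 0, 0, 0, 1.05, 0.02, 0, 0, 0, 1.05, 0.02, 0, 0, 0, 1.05, 0.02, 0, 0, 0, 1.05, 0.02, 0, 0, 0, 1.05, 0.02, 0, 0, 0, 1.05, 0.02]'
python3 shift.py '[0, 0, 0, 0.36, 0.02, 0, 0, 0, 0, 0.02]'
python3 - <<'E'
from h import *
w=arm.read_camera("wrist");cv2.imwrite("pics/w3.png",w["pixels"]);np.save("pics/w3.npy",w)
E
```

```text
time_s: 5.35
position: [0.5418, 0.0107, 0.2768]
tool_rot: [-179.9, -0.0, 87.5]
force: [0.0, 0.5, -2.5]
finger_gap: 0.0293
grasp_force: 41.1
time_s: 5.72
position: [0.5582, 0.141, 0.2766]
tool_rot: [-179.9, -0.0, 87.8]
force: [0.1, -0.6, -2.5]
finger_gap: 0.0293
grasp_force: 41.0
time_s: 6.72
position: [0.5584, 0.1372, 0.2768]
tool_rot: [180.0, 0.2, 3.2]
force: [0.2, 0.4, -3.6]
finger_gap: 0.0294
grasp_force: 41.0
time_s: 6.98
position: [0.5585, 0.1374, 0.277]
tool_rot: [180.0, 0.1, -0.0]
force: [0.5, 0.0, -3.4]
finger_gap: 0.0296
grasp_force: 41.0
```

View pics/w3.png

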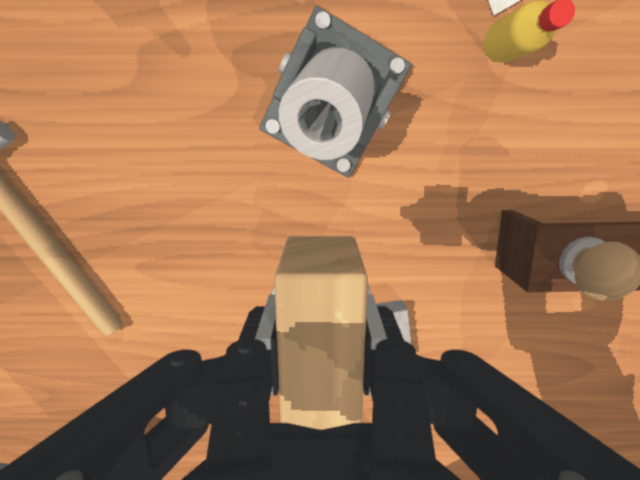

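The wrist view shows the stake upright in the grip, with the socket mouth at about (321,118). The holder is turned about 26° in the image, and its foot screws are at (322,19), (397,65), (272,126) and (344,165). I'll take a second view and measure the rim.

```bash
python3 shift.py '[-0.32, -0.64, 0, 0, 0.02, -0.32, -0.64, 0, 0, 0.02, 0, 0, 0, 0, 0.02]'
cat >> h.py <<'E'
def rim(c,X,lo=175,w=70):
    u,v=proj(c,X).astype(int);h=cv2.cvtColor(c["pixels"],cv2.COLOR_BGR2HSV)
    m=cv2.inRange(h,(0,0,lo),(180,60,255));k=np.zeros_like(m);sl=np.s_[max(v-w,0):v+w,max(u-w,0):u+w];k[sl]=m[sl]
    k=cv2.morphologyEx(k,cv2.MORPH_OPEN,np.ones((3,3)))
    q=max(cv2.findContours(k,0,1)[0],key=cv2.contourArea);return cv2.fitEllipse(cv2.convexHull(q)),(u,v),k
E
python3 - <<'E'
from h import *
a=np.load("pics/w3.npy",allow_pickle=True).item();b=arm.read_camera("wrist");np.save("pics/w4.npy",b)
out=[]
for c in(a,b):
    u,v=proj(c,np.array([.64,.14,.118])).astype(int)
    h=cv2.cvtColor(c["pixels"],cv2.COLOR_BGR2HSV)
    e,(u,v),k=rim(c,np.array([.64,.14,.118]));print(u,v,e)
    im=c["pixels"].copy();k3=cv2.cvtColor(k,cv2.COLOR_GRAY2BGR);cv2.ellipse(im,e,(0,0,255),1)
    out.append(np.hstack([cv2.resize(np.ascontiguousarray(z[max(v-100,0):max(v-100,0)+190,u-100:u+100]),None,fx=1.9,fy=1.5,interpolation=0) for z in(im,k3)]))
    print([h[int(e[0][1])+dy,int(e[0][0])].tolist() for dy in(-60,-50,-30,30)])
cv2.imwrite("pics/r.png",np.vstack(out))
E
```

```text
time_s: 7.4
position: [0.5171, 0.2203, 0.2775]
tool_rot: [-180.0, 0.1, 0.2]
force: [0.8, -1.3, -3.7]
finger_gap: 0.0295
grasp_force: 41.5
317 120 ((319.9440002441406, 117.55329132080078), (78.4074478149414, 87.93431091308594), 136.87791442871094)
[[15, 21, 170], [14, 20, 170], [14, 21, 211], [17, 22, 213]]
429 62 ((432.83746337890625, 58.919349670410156), (88.33193969726562, 100.5185775756836), 37.72990417480469)
[[130, 20, 38], [15, 22, 165], [16, 21, 203], [17, 22, 213]]
```

View pics/r.png

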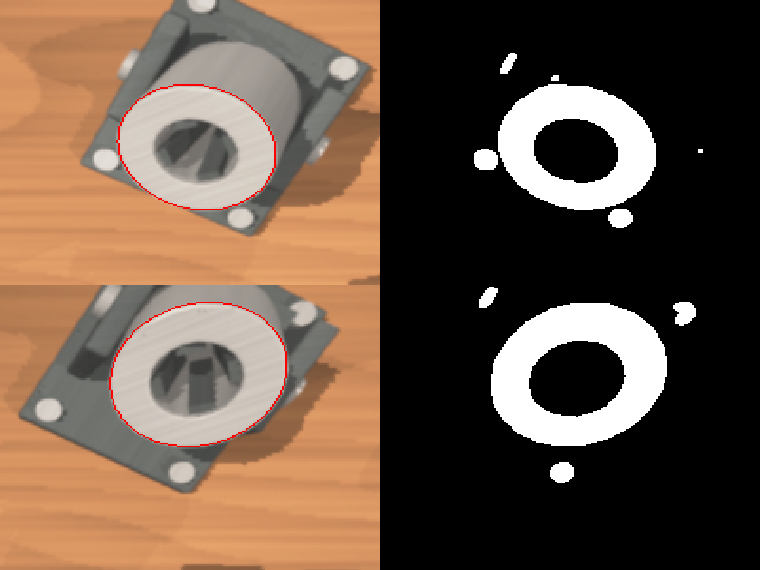

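Run:
```python
from h import *
a=np.load("pics/w3.npy",allow_pickle=True).item();b=np.load("pics/w4.npy",allow_pickle=True).item()
X=tri([(a,319.94,117.55),(b,432.84,58.92)]);print(X)
h=cv2.cvtColor(a["pixels"],cv2.COLOR_BGR2HSV);m=cv2.inRange(h,(0,0,175),(180,60,255));m[200:]=0
n,_,st,ce=cv2.connectedComponentsWithStats(m)
for i in range(1,n):
    if 60<st[i,4]<600: print(ce[i].round(1),st[i,4],plane(a,*ce[i],.016).round(4))
# rim check: contour cast onto rim plane for lean azimuths
e=[rim(c,np.array([.64,.14,.118])) for c in(a,b)]
for az in range(140,175,4):
    t=np.radians(az);nv=np.array([.5*np.cos(t),.5*np.sin(t),.75**.5]);r=[]
    for c,el in zip((a,b),e):
        for p in cv2.ellipse2Poly(tuple(map(int,np.round(el[0][0]))),(1,1),0,0,1,1)[:0]: pass
        P=cv2.boxPoints(el[0]);ctr=P.mean(0)
        for s in np.linspace(0,2*np.pi,24,endpoint=False):
            q=ctr+np.cos(s)*(P[1]-P[0])/2+np.sin(s)*(P[2]-P[1])/2
            o,d=ray(c,*q);Y=o+d*(nv@(X[0]-o))/(nv@d);r.append(np.linalg.norm(Y-X[0]))
    print(az,round(np.mean(r),4),round(np.std(r)*1e3,2))
```

```text
(array([0.64194379, 0.1380935 , 0.11902468]), [np.float64(0.0), np.float64(0.0)])
[500.2   4.7] 252 [ 0.7467 -0.034   0.016 ]
[322.4  19.4] 182 [0.7345 0.1358 0.016 ]
[283.8  61.6] 74 [0.6975 0.1741 0.016 ]
[397.3  64.6] 163 [0.6947 0.0611 0.016 ]
[272.1 125.8] 157 [0.6366 0.1882 0.016 ]
[343.  164.8] 134 [0.5967 0.1134 0.016 ]
140 0.0332 2.01
144 0.0333 2.01
148 0.0333 2.02
152 0.0333 2.06
156 0.0334 2.1
160 0.0335 2.17
164 0.0335 2.25
168 0.0336 2.34
172 0.0337 2.44
```

The mouth centre is (0.642,0.138,0.119), which matches the 118 mm given. The rim radius comes out at 33.3 mm (34 given). The screws put the lean azimuth at 151.9°, so the tool yaw should be -28.1°, letting the stake pivot in the pads within the lean plane. I'll move the shank above the mouth.

In the tool's units: 0.042 m is 0.672, 0.028 m is 0.448, 9.5 degrees is 0.95.

```bash
python3 shift.py '[0.672, 0.448, 0.16, 0, 0.02, 0.672, 0.448, 0.16, 0, 0.02, 0.672, 0.448, 0.16, 0, 0.02, 0, 0, 0, 0.95, 0.02, 0, 0, 0, 0.95, 0.02, 0, 0, 0, 0.93, 0.02, 0, 0, 0, 0, 0.02, 0, 0, 0, 0, 0.02]'
cat >> h.py <<'E'
M=np.array([.642,.138,.119]);t=np.radians(151.9);HX=-np.array([np.cos(t),np.sin(t),0]);HY=np.array([HX[1],-HX[0],0]);AX=-.5*HX+np.array([0,0,.75**.5])
def where():
    s=arm.get_state();d=s["position"]-M;print("TCP h,lat,z rel mouth mm",(1e3*np.array([d@HX,d@HY,d[2]])).round(1),"yaw",s["tool_rot"].round(1),"F hyz",np.round([s["force"]@HX,s["force"]@HY,s["force"][2]],1),"gap",round(s["finger_gap"],4),s["grasp_force"].round(0),s["time_s"])
E
python3 - <<'E'
from h import *
where()
a=arm.read_camera("scene");b=arm.read_camera("side")
S=[]
for c in(a,b):
    u,v=proj(c,M+[0,0,.07]).astype(int);print(u,v);S.append(cv2.resize(c["pixels"][v-90:v+90,u-60:u+60],None,fx=3,fy=3))
cv2.imwrite("pics/i.png",np.hstack(S))
E
```

```text
time_s: 8.45
position: [0.6454, 0.1334, 0.2476]
tool_rot: [180.0, 0.0, -28.2]
force: [0.0, -0.6, -3.4]
finger_gap: 0.0295
grasp_force: 41.6Traceback (most recent call last):
  File "<stdin>", line 2, in <module>
  File "h.py", line 26, in where
    s=arm.get_state();d=s["position"]-M;print("TCP h,lat,z rel mouth mm",(1e3*np.array([d@HX,d@HY,d[2]])).round(1),"yaw",s["tool_rot"].round(1),"F hyz",np.round([s["force"]@HX,s["force"]@HY,s["force"][2]],1),"gap",round(s["finger_gap"],4),s["grasp_force"].round(0),s["time_s"])
                                                                                                                                                                                                                                               ^^^^^^^^^^^^^^^^^^^^^^
AttributeError: 'float' object has no attribute 'round'
```

```bash
sed -i 's/s\["grasp_force"\].round(0)/round(s["grasp_force"])/' h.py
python3 - <<'E'
from h import *
where()
S=[]
for n in("scene","side"):
    c=arm.read_camera(n);u,v=proj(c,M+[0,0,.07]).astype(int);print(u,v);S.append(cv2.resize(c["pixels"][v-90:v+90,u-60:u+60],None,fx=3,fy=3))
cv2.imwrite("pics/i.png",np.hstack(S))
E
```

```text
TCP h,lat,z rel mouth mm [  5.2   2.5 128.6] yaw [180.    0.  -28.2] F hyz [ 0.3  0.5 -3.4] gap 0.0295 42 8.45
441 158
208 239
```

View pics/i.png

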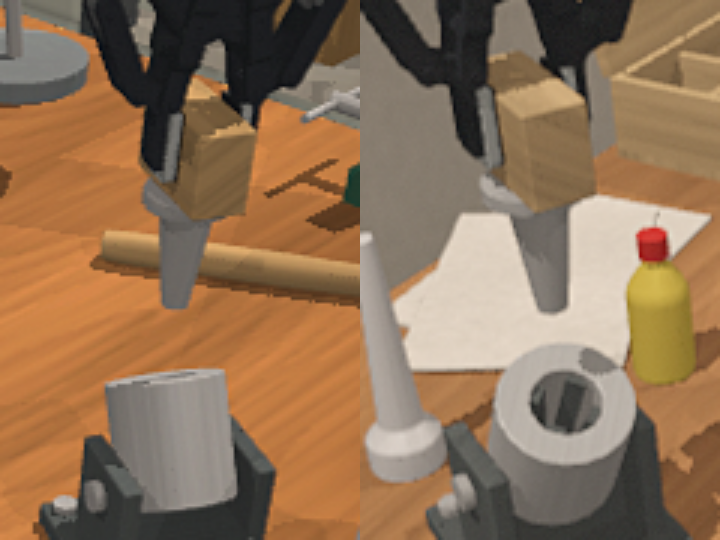

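In the crops the shank hangs over the mouth. Its tip is at scene (439.3,169.7) and side (212,252.3), with the collar at about scene (439,134) and side (206,212). I'll triangulate the tip and the shank axis.

Run:
```python
from h import *
a=arm.read_camera("scene");b=arm.read_camera("side")
for p,q in(((439.3,169.7),(212,252.3)),):
    X,r=tri([(a,*p),(b,*q)]);d=X-M;print("tip",(1e3*np.array([d@HX,d@HY,d[2]])).round(1),r)
# vertical-line check: centre of shank width at several heights
for c,n,X in((a,"scene",X),(b,"side",X)):
    h=cv2.cvtColor(c["pixels"],cv2.COLOR_BGR2HSV)
    for dz in(.005,.02,.04):
        u,v=proj(c,X+[0,0,dz]);row=h[int(v),int(u)-16:int(u)+17];g=np.where((row[:,1]<50)&(row[:,2]<200)&(row[:,2]>90))[0]
        print(n,dz,"pred",u.round(1),"edges",int(u)-16+g.min() if len(g) else None,int(u)-16+g.max() if len(g) else None)
```

```text
tip [-0.2  1.3 48.8] [np.float64(0.6), np.float64(0.6)]
scene 0.005 pred 439.3 edges 435 443
scene 0.02 pred 440.3 edges 435 446
scene 0.04 pred 441.7 edges 435 449
side 0.005 pred 211.1 edges 206 217
side 0.02 pred 209.8 edges 203 217
side 0.04 pred 208.0 edges 199 217
```

In the tool's units: 0.03 m is 0.48, 0.025 m is 0.4.

```bash
python3 shift.py '[0, -0.0288, 0.48, 0, 0.02, 0, 0, 0.4, 0, 0.02, 0, 0, 0.096, 0, 0.02, 0, 0, 0, 0, 0.02]' ; python3 -c "from h import *;where()"; python3 shift.py '[0, 0, 0.048, 0, 0.02, 0, 0, 0.048, 0, 0.02, 0, 0, 0, 0, 0.02]' 22; python3 -c "from h import *;where()"
```

```text
time_s: 9.15
position: [0.6462, 0.1359, 0.1869]
tool_rot: [180.0, 0.0, -28.3]
force: [-0.5, -0.3, -3.0]
finger_gap: 0.0294
grasp_force: 41.5
TCP h,lat,z rel mouth mm [ 4.7 -0.1 67.9] yaw [180.    0.  -28.3] F hyz [-0.3  0.5 -3. ] gap 0.0294 42 9.15
time_s: 9.52
position: [0.6458, 0.1358, 0.181]
tool_rot: [180.0, 0.0, -28.3]
force: [-2.7, 0.4, -2.0]
finger_gap: 0.0298
grasp_force: 41.7
TCP h,lat,z rel mouth mm [ 4.4  0.1 62. ] yaw [180.    0.  -28.3] F hyz [-2.6  1.  -2. ] gap 0.0298 42 9.525
```

In the tool's units: -0.003 m is -0.048, 0.001 m is 0.016.

```bash
python3 shift.py '[-0.048, 0, 0, 0, 0.025, -0.048, 0, 0.016, 0, 0.025, -0.048, 0, 0.016, 0, 0.025, -0.048, 0, 0.016, 0, 0.025, 0, 0, 0, 0, 0.025]' 20; python3 -c "from h import *;where()"
```

```text
time_s: 10.15
position: [0.6386, 0.1406, 0.18]
tool_rot: [-179.9, -0.5, -28.3]
force: [3.3, -3.2, 2.4]
finger_gap: 0.0293
grasp_force: 42.3
TCP h,lat,z rel mouth mm [-4.2 -0.7 61. ] yaw [-179.9   -0.5  -28.3] F hyz [4.4 1.3 2.4] gap 0.0293 42 10.15
```

In the tool's units: -0.003 m is -0.048, 0.002 m is 0.032.

```bash
python3 shift.py '[-0.048, 0, 0.032, 0, 0.025, -0.048, 0, 0.032, 0, 0.025, -0.048, 0, 0.032, 0, 0.025, 0, 0, 0, 0, 0.025]' 20
python3 - <<'E'
from h import *
where()
for n in("scene","side"):
    c=arm.read_camera(n);np.save(f"pics/j_{n}.npy",c)
c=np.load("pics/j_scene.npy",allow_pickle=True).item();u,v=proj(c,M+[0,0,.05]).astype(int);A=cv2.resize(c["pixels"][v-90:v+90,u-60:u+60],None,fx=3,fy=3)
c=np.load("pics/j_side.npy",allow_pickle=True).item();u,v=proj(c,M+[0,0,.05]).astype(int);B=cv2.resize(c["pixels"][v-90:v+90,u-60:u+60],None,fx=3,fy=3)
cv2.imwrite("pics/j.png",np.hstack([A,B]))
E
```

```text
time_s: 10.65
position: [0.6328, 0.1444, 0.1774]
tool_rot: [-179.7, -0.8, -28.3]
force: [3.1, -5.0, 13.7]
finger_gap: 0.0298
grasp_force: 44.0
TCP h,lat,z rel mouth mm [-11.1  -1.3  58.4] yaw [-179.7   -0.8  -28.3] F hyz [ 5.1  2.9 13.7] gap 0.0298 44 10.65
```

View pics/j.png

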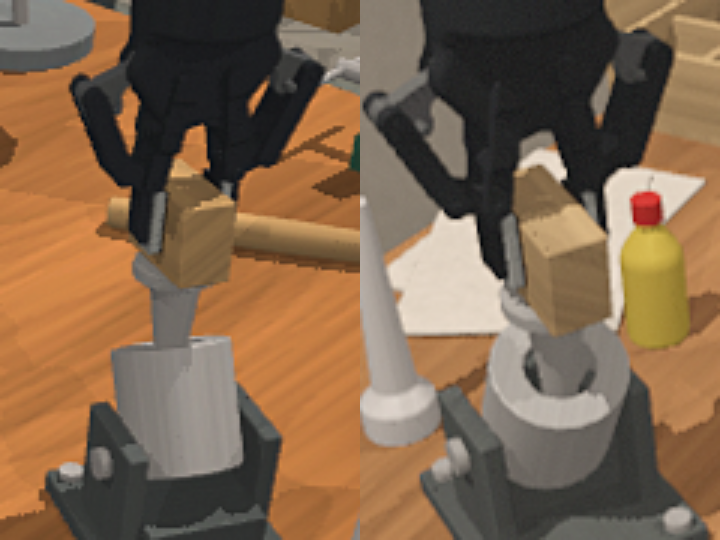

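The shank's end is inside the mouth and the stake has begun to lean in the pads, with the tip on the lower wall. The vertical force is rising, so I'll pull toward -h without pushing down.

In the tool's units: -0.003 m is -0.048, -0.001 m is -0.016.

```bash
python3 shift.py '[-0.048, 0, -0.048, 0, 0.029, -0.048, 0, -0.016, 0, 0.029, -0.048, 0, 0, 0, 0.029, 0, 0, 0, 0, 0.029]' 20; python3 -c "from h import *;where()"; python3 shift.py '[-0.064, 0, 0, 0, 0.029, -0.064, 0, 0, 0, 0.029, -0.064, 0, 0.016, 0, 0.029, 0, 0, 0, 0, 0.029]' 20; python3 -c "from h import *;where()"
```

```text
time_s: 11.25
position: [0.6206, 0.1504, 0.1765]
tool_rot: [-179.9, -0.1, -28.3]
force: [4.2, -1.2, 1.3]
finger_gap: 0.0296
grasp_force: 43.0
TCP h,lat,z rel mouth mm [-24.7  -0.8  57.5] yaw [-1.799e+02 -1.000e-01 -2.830e+01] F hyz [ 4.3 -0.9  1.3] gap 0.0296 43 11.25
time_s: 11.75
position: [0.6085, 0.156, 0.1742]
tool_rot: [180.0, 0.1, -28.3]
force: [4.2, -1.1, -1.8]
finger_gap: 0.0297
grasp_force: 42.5
TCP h,lat,z rel mouth mm [-38.   -0.2  55.2] yaw [ 1.80e+02  1.00e-01 -2.83e+01] F hyz [ 4.2 -1.  -1.8] gap 0.0297 43 11.75
```

Run:
```python
from h import *
S=[]
for n in("scene","side"):
    c=arm.read_camera(n);u,v=proj(c,M+[0,0,.05]).astype(int);print(u,v);S.append(cv2.resize(c["pixels"][v-90:v+90,u-60:u+60],None,fx=3,fy=3))
    print(n,[(proj(c,M+AX*s)-[u-60,v-90])*3 for s in(.0,.06)])
cv2.imwrite("pics/k.png",np.hstack(S))
```

```text
439 169
scene [array([172.28970124, 347.19389252]), array([160.23225942, 240.96456838])]
210 251
side [array([194.19236991, 359.9778363 ]), array([208.50434995, 297.19429003])]
```

View pics/k.png

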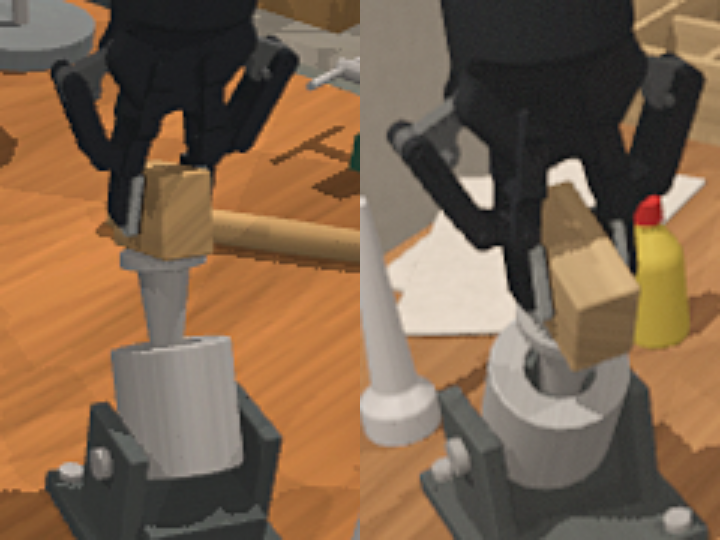

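The stake now leans about 30°, in line with the socket axis, with its tip about 14 mm deep. I'll slide it down the axis until it meets the jaws.

```bash
python3 shift.py '[0.032, 0, 0.056, 0, 0.029, 0.032, 0, 0.056, 0, 0.029, 0.032, 0, 0.056, 0, 0.029, 0.032, 0, 0.056, 0, 0.029, 0, 0, 0, 0, 0.029]'; python3 -c "from h import *;where()"; python3 shift.py '[0.032, 0, 0.056, 0, 0.029, 0.032, 0, 0.056, 0, 0.029, 0, 0, 0, 0, 0.029]'; python3 -c "from h import *;where()"
```

```text
time_s: 12.48
position: [0.6169, 0.1518, 0.1621]
tool_rot: [-180.0, -0.1, -28.3]
force: [2.9, -1.0, 5.0]
finger_gap: 0.0295
grasp_force: 43.3
TCP h,lat,z rel mouth mm [-28.6  -0.4  43.1] yaw [-1.80e+02 -1.00e-01 -2.83e+01] F hyz [ 3.1 -0.5  5. ] gap 0.0295 43 12.475
time_s: 12.85
position: [0.6207, 0.1499, 0.1552]
tool_rot: [-179.9, -0.1, -28.3]
force: [2.6, -1.7, 6.2]
finger_gap: 0.0296
grasp_force: 43.4
TCP h,lat,z rel mouth mm [-24.4  -0.5  36.2] yaw [-1.799e+02 -1.000e-01 -2.830e+01] F hyz [3.1 0.2 6.2] gap 0.0296 43 12.85
```

In the tool's units: 0.003 m is 0.048, 0.0015 m is 0.024.

```bash
python3 shift.py '[0.024, 0, 0.048, 0, 0.029, 0, 0, 0, 0, 0.029, 0, 0, 0, 0, 0.029]'; python3 -c "from h import *;where()"
python3 - <<'E'
from h import *
S=[]
for n in("scene","side"):
    c=arm.read_camera(n);u,v=proj(c,M+[0,0,.05]).astype(int);S.append(cv2.resize(c["pixels"][v-90:v+90,u-60:u+60],None,fx=3,fy=3))
cv2.imwrite("pics/l.png",np.hstack(S))
E
```

```text
time_s: 13.22
position: [0.6215, 0.1491, 0.1525]
tool_rot: [-180.0, -0.1, -28.3]
force: [0.9, -2.3, 7.4]
finger_gap: 0.0291
grasp_force: 43.7
TCP h,lat,z rel mouth mm [-23.3  -0.2  33.5] yaw [-1.80e+02 -1.00e-01 -2.83e+01] F hyz [1.9 1.6 7.4] gap 0.0291 44 13.225
```

View pics/l.png

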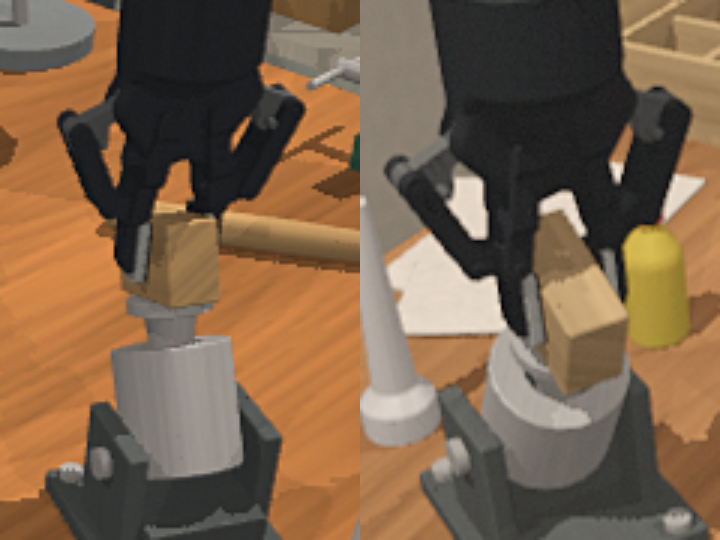

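The stake leans in the socket with its collar about 15–20 mm off the rim. My picture budget is used up (that was one over), so I'll work from numbers from here on. Next I release it.

The manual's scale: shifts go in shares of 62.5 mm and turns go in units of 10 degrees. Converting my numbers, -0.05 m is -0.8, -0.04 m is -0.64.

```bash
python3 shift.py '[0, 0, 0, 0, 0.034, 0, 0, 0, 0, 0.045, 0, 0, 0, 0, 0.065, 0, 0, 0, 0, 0.085, 0, 0, 0, 0, 0.085, 0, 0, 0, 0, 0.085]'; python3 shift.py '[0, 0, -0.64, 0, 0.085, 0, 0, -0.8, 0, 0.085, 0, 0, -0.48, 0, 0.085, 0, 0, 0, 0, 0.085]'
cat >> h.py <<'E'
def wood(c,s,lo=110):
    u,v=proj(c,M+AX*s).astype(int);h=cv2.cvtColor(c["pixels"],cv2.COLOR_BGR2HSV)
    return h,(u,v)
E
python3 - <<'E'
from h import *
where()
c=arm.read_camera("wrist");X=M+AX*.07;u,v=proj(c,X).astype(int);print("pred top centre",u,v,proj(c,M+AX*.054),proj(c,M+AX*.062))
q,r,k=head(c,(max(u-60,0),max(v-70,0),u+60,v+70));print(r,cv2.contourArea(q))
np.save("pics/w5.npy",c);np.save("pics/s5.npy",arm.read_camera("scene"));np.save("pics/d5.npy",arm.read_camera("side"))
for hh in(0,35,-35):print(hh,[proj(c,M+AX*.07+(HX*.866+[0,0,.5])*hh/1e3+HY*w).round(0).tolist() for w in(-.015,.015)])
E
```

```text
time_s: 14.08
position: [0.6209, 0.1494, 0.1508]
tool_rot: [180.0, 0.0, -28.3]
force: [-0.6, -0.0, 0.1]
finger_gap: 0.0849
grasp_force: 0.0
time_s: 14.58
position: [0.6227, 0.1495, 0.2742]
tool_rot: [-179.8, -0.3, -28.3]
force: [0.1, 0.4, -0.1]
finger_gap: 0.0855
grasp_force: 0.0
TCP h,lat,z rel mouth mm [-22.4  -1.1 155.2] yaw [-179.8   -0.3  -28.3] F hyz [-0.1 -0.3 -0.1] gap 0.0855 0 14.575
pred top centre 322 263 [322.67013139 246.61318102] [322.69438719 255.01124718]
((321.5, 262.5), (139.0, 119.0), 90.0) 12955.5
0 [[301.0, 264.0], [345.0, 264.0]]
35 [[298.0, 227.0], [347.0, 227.0]]
-35 [[303.0, 294.0], [343.0, 294.0]]
```

Run:
```python
from h import *
c=np.load("pics/w5.npy",allow_pickle=True).item();h=cv2.cvtColor(c["pixels"],cv2.COLOR_BGR2HSV)
for v in range(170,345,8): print(v,' '.join('%3d/%3d/%3d'%tuple(h[v,u]) for u in(280,300,311,322,333,345,365)))
```

```text
170  45/  9/113  13/ 19/162  16/ 20/213  16/ 21/208  14/ 21/209  16/ 19/144  45/  7/ 78
178  38/  9/112  16/ 21/185  16/ 21/207  17/ 22/208  17/ 21/198  16/ 19/150  60/  6/ 79
186  38/  9/113  15/ 22/182  14/ 23/167  17/ 18/127  24/ 14/ 92  15/ 19/133  50/ 10/ 80
194  40/  8/101  16/104/174  16/106/159  16/105/172  17/103/143  15/ 20/128  15/ 12/ 86
202  38/  9/117  16/105/160  16/105/168  16/105/167  16/103/136  14/ 21/133  20/ 15/101
210  17/ 22/213  15/105/165  16/107/164  16/104/145  16/105/146  15/ 20/127  12/ 19/135
218  12/140/206  15/105/165  16/107/176  17/106/144  16/103/138  12/ 20/127  12/140/202
226  13/140/204  16/108/180  16/108/180  16/104/135  17/106/140  18/ 20/126  13/141/212
234  13/142/214  16/107/179  15/103/136  16/105/143  16/105/160  15/ 24/126  13/141/212
242  13/141/213  16/108/211  16/109/197  15/103/143  17/106/221  13/136/191  12/141/205
250  13/140/215  16/109/208  16/108/213  16/107/216  18/104/229  14/127/168  13/140/215
258  12/140/202  14/123/201  16/108/212  16/108/215  17/102/229  14/118/160  13/140/216
266  13/141/214  12/140/206  16/109/210  16/108/215  17/102/229  15/111/161  12/139/192
274  13/141/213  13/140/216  16/107/207  16/107/214  17/103/227  16/108/180  13/139/196
282  13/139/218  12/140/212  16/108/206  16/110/214  17/106/223  16/108/198  12/140/202
290  12/140/207  12/140/212  16/108/206  16/110/213  17/105/225  16/108/213  13/140/201
298  12/140/212  13/141/201  15/112/200  14/119/202  14/127/200  13/137/198  12/140/202
306  13/141/208  12/141/194  12/140/212  13/140/195  12/140/190  13/141/202  13/140/197
314  13/139/187  12/140/207  12/140/200  12/140/206  13/140/189  13/139/202  12/140/212
322  12/139/214  13/140/195  13/140/209  12/140/201  12/141/205  13/141/199  13/140/219
330  13/140/195  13/141/190  12/141/213  12/141/212  12/140/206  13/140/213  13/141/208
338  13/141/194  12/140/213  13/140/207  13/140/217  12/140/211  12/141/205  13/139/217
```

In the tool's units: 0.025 m is 0.4, -0.02 m is -0.32.

```bash
python3 shift.py '[-0.32, 0.4, 0, 0, 0.0, -0.32, 0.4, 0, 0, 0.0, 0, 0, 0, 0, 0, 0, 0, 0, 0, 0]'
cat >> h.py <<'E'
def top(c,s=.07,w=75):
    u,v=proj(c,M+AX*s).astype(int);h=cv2.cvtColor(c["pixels"],cv2.COLOR_BGR2HSV)
    m=cv2.inRange(h,(13,95,192),(20,119,255));k=np.zeros_like(m);sl=np.s_[max(v-w,0):v+w,max(u-w,0):u+w];k[sl]=m[sl]
    k=cv2.morphologyEx(cv2.morphologyEx(k,cv2.MORPH_OPEN,np.ones((3,3))),cv2.MORPH_CLOSE,np.ones((7,7)))
    q=max(cv2.findContours(k,0,1)[0],key=cv2.contourArea);return q,k
E
python3 - <<'E'
from h import *
a=np.load("pics/w5.npy",allow_pickle=True).item();b=arm.read_camera("wrist");np.save("pics/w6.npy",b);where()
for c in(a,b):
    q,k=top(c);p=cv2.approxPolyDP(cv2.convexHull(q),4,True)[:,0];print(cv2.contourArea(q),p.tolist(),"expected",[proj(c,M+AX*.07+(HX*.866+[0,0,.5])*x+HY*y).round(0).tolist() for x,y in((.035,-.015),(.035,.015),(-.035,.015),(-.035,-.015))])
E
```

```text
time_s: 15.22
position: [0.5624, 0.1244, 0.27]
tool_rot: [180.0, 0.0, -28.3]
force: [1.1, 0.2, -0.7]
finger_gap: 0.0119
grasp_force: 0.0
TCP h,lat,z rel mouth mm [-63.5  49.3 151.2] yaw [-180.     0.   -28.3] F hyz [0.5 0.4 0.3] gap 0.0043 0 15.275
2270.5 [[296, 237], [341, 242], [346, 296], [309, 297]] expected [[298.0, 227.0], [347.0, 227.0], [343.0, 294.0], [303.0, 294.0]]
3470.0 [[253, 163], [276, 245], [238, 247], [208, 169]] expected [[207.0, 159.0], [260.0, 158.0], [272.0, 242.0], [230.0, 242.0]]
```

Run:
```python
from h import *
a=np.load("pics/w5.npy",allow_pickle=True).item();b=np.load("pics/w6.npy",allow_pickle=True).item()
P=[]
for p,q in(((296,237),(208,169)),((341,242),(253,163)),((346,296),(276,245)),((309,297),(238,247))):
    X,r=tri([(a,*p),(b,*q)]);d=X-M;d=np.array([d@HX,d@HY,d[2]])*1e3;P.append(d);print(d.round(1),r)
P=np.array(P);c=P.mean(0);print("centre",c,"lengths",np.linalg.norm(P[0]-P[3]),np.linalg.norm(P[1]-P[2]),np.linalg.norm(P[0]-P[1]))
n=np.cross(P[1]-P[3],P[0]-P[2]);n/=np.linalg.norm(n);print("normal",n*np.sign(n[2]),"along axis",c@[-.5,0,.866],"perp",c@[.866,0,.5])
```

```text
[-11.3 -16.4  75.2] [np.float64(0.6), np.float64(0.6)]
[-7.7 12.2 93.8] [np.float64(2.4), np.float64(2.4)]
[-67.9  17.6  41.9] [np.float64(0.1), np.float64(0.1)]
[-70.6 -10.7  37.9] [np.float64(0.1), np.float64(0.1)]
centre [-39.36235837   0.66594339  62.20064278] lengths 70.33215042809007 79.6819455530418 34.32231694331685
normal [-0.59487784 -0.24063367  0.76695227] along axis 73.5469358324423 perp -2.987480960454068
```

The stake stands by itself. Its top centre is at about (h -39, lat 0.7, z 62 mm) relative to the mouth. That is 73.5 mm along the axis, so the collar is about 17–19 mm off the rim. The shut fingertips will press the centre with their +h edge, moving along the axis.

```bash
python3 shift.py '[0.032, -0.4, 0, 0, 0, 0.032, -0.384, 0, 0, 0, 0, 0, 0.56, 0, 0, 0, 0, 0.48, 0, 0, 0, 0, 0, 0, 0, 0, 0, 0, 0, 0]' ; python3 -c "from h import *;where()"; python3 shift.py '[0.064, 0, 0.112, 0, 0, 0.048, 0, 0.08, 0, 0, 0.032, 0, 0.056, 0, 0, 0, 0, 0, 0, 0]'; python3 -c "from h import *;where()"
```

```text
time_s: 16.02
position: [0.59, 0.1658, 0.2065]
tool_rot: [-179.9, -0.1, -28.3]
force: [0.1, 0.1, -0.1]
finger_gap: 0.0001
grasp_force: 0.0
TCP h,lat,z rel mouth mm [-58.9  -0.   87.5] yaw [-1.799e+02 -1.000e-01 -2.830e+01] F hyz [ 0.1 -0.2 -0.1] gap 0.0001 0 16.025
time_s: 16.52
position: [0.5967, 0.1611, 0.19]
tool_rot: [180.0, 0.0, -28.4]
force: [0.8, -0.2, -0.2]
finger_gap: 0.0001
grasp_force: 0.0
TCP h,lat,z rel mouth mm [-50.8   1.   71. ] yaw [180.    0.  -28.4] F hyz [ 0.8 -0.2 -0.2] gap 0.0001 0 16.525
```

In the tool's units: 0.0026 m is 0.0416, 0.0017 m is 0.0272.

```bash
python3 shift.py '[0.024, 0, 0.0416, 0, 0, 0.024, 0, 0.0416, 0, 0, 0.016, 0, 0.0272, 0, 0, 0.016, 0, 0.0272, 0, 0, 0, 0, 0, 0, 0]'; python3 -c "from h import *;where()"; python3 shift.py '[0.016, 0, 0.0272, 0, 0, 0.016, 0, 0.0272, 0, 0, 0.016, 0, 0.0272, 0, 0, 0, 0, 0, 0, 0]'; python3 -c "from h import *;where()"
```

```text
time_s: 17.15
position: [0.6011, 0.1589, 0.1815]
tool_rot: [180.0, 0.0, -28.3]
force: [0.2, 0.6, -0.3]
finger_gap: 0.0006
grasp_force: 0.0
TCP h,lat,z rel mouth mm [-45.9   0.9  62.5] yaw [180.    0.  -28.3] F hyz [-0.1 -0.6 -0.3] gap 0.0006 0 17.15
time_s: 17.65
position: [0.6041, 0.1579, 0.1779]
tool_rot: [-179.9, -0.0, -28.3]
force: [-2.0, 0.5, 6.1]
finger_gap: -0.0002
grasp_force: 3.0
TCP h,lat,z rel mouth mm [-42.8   0.3  58.9] yaw [-179.9   -0.   -28.3] F hyz [-2.   0.5  6.1] gap -0.0002 3 17.65
```

Contact at 6 N. I'll drive it down the axis in small taps.

In the tool's units: 0.0017 m is 0.0272, 0.001 m is 0.016.

```bash
python3 shift.py '[0.016, 0, 0.0272, 0, 0, 0.016, 0, 0.0272, 0, 0, 0.016, 0, 0.0272, 0, 0, 0, 0, 0, 0, 0]'; python3 -c "from h import *;where()"; python3 shift.py '[0.016, 0, 0.0272, 0, 0, 0.016, 0, 0.0272, 0, 0, 0.016, 0, 0.0272, 0, 0, 0, 0, 0, 0, 0]'; python3 -c "from h import *;where()"
```

```text
time_s: 18.15
position: [0.6061, 0.1567, 0.1734]
tool_rot: [-179.9, 0.0, -28.3]
force: [-3.8, 0.9, 9.7]
finger_gap: 0.0004
grasp_force: 5.0
TCP h,lat,z rel mouth mm [-40.4   0.4  54.4] yaw [-179.9    0.   -28.3] F hyz [-3.8  1.   9.7] gap 0.0004 5 18.15
time_s: 18.65
position: [0.6083, 0.1557, 0.1687]
tool_rot: [-179.9, 0.1, -28.3]
force: [-5.2, 2.1, 11.6]
finger_gap: -0.0
grasp_force: 6.5
TCP h,lat,z rel mouth mm [-38.    0.3  49.7] yaw [-1.799e+02  1.000e-01 -2.830e+01] F hyz [-5.6  0.6 11.6] gap -0.0 7 18.65
```

```bash
python3 shift.py '[0.016, 0, 0.0272, 0, 0, 0.016, 0, 0.0272, 0, 0, 0.016, 0, 0.0272, 0, 0, 0, 0, 0, 0, 0]'; python3 -c "from h import *;where()"; python3 shift.py '[0.016, 0, 0.0272, 0, 0, 0.016, 0, 0.0272, 0, 0, 0, 0, 0, 0, 0]'; python3 -c "from h import *;where()"
```

```text
time_s: 19.15
position: [0.6102, 0.1548, 0.1651]
tool_rot: [-179.9, 0.1, -28.3]
force: [-9.3, 2.2, 20.0]
finger_gap: 0.0003
grasp_force: 11.0
TCP h,lat,z rel mouth mm [-36.    0.2  46.1] yaw [-1.799e+02  1.000e-01 -2.830e+01] F hyz [-9.2  2.4 20. ] gap 0.0003 11 19.15
time_s: 19.52
position: [0.6103, 0.1548, 0.1649]
tool_rot: [-179.9, 0.3, -28.3]
force: [-16.9, 5.7, 36.8]
finger_gap: -0.0001
grasp_force: 20.0
TCP h,lat,z rel mouth mm [-35.8   0.1  45.9] yaw [-179.9    0.3  -28.3] F hyz [-17.6   3.   36.8] gap -0.0001 20 19.525
```

At 41 N along the axis there is no further travel, so it is bottomed. Total travel was about 16 mm. I'll retract and check with triangulation from two wrist views.

```bash
python3 shift.py '[-0.032, 0, -0.064, 0, 0, -0.096, 0, -0.16, 0, 0, -0.16, -0.16, -0.48, 0, 0, -0.16, -0.16, -0.64, 0, 0, 0, 0, -0.64, 0, 0, 0, 0, 0, 0, 0, 0, 0, 0, 0, 0]'
python3 -c "
from h import *
where();np.save('pics/w7.npy',arm.read_camera('wrist'))"
python3 shift.py '[0, 0.64, 0, 0, 0, 0, 0.64, 0, 0, 0, 0, 0, 0, 0, 0]'
python3 - <<'E'
from h import *
a=np.load("pics/w7.npy",allow_pickle=True).item();b=arm.read_camera("wrist");np.save("pics/w8.npy",b);where()
for c in(a,b):
    q,k=top(c,.054);p=cv2.approxPolyDP(cv2.convexHull(q),4,True)[:,0];print(cv2.contourArea(q),p.tolist(),"expected",[proj(c,M+AX*.054+(HX*.866+[0,0,.5])*x+HY*y).round(0).tolist() for x,y in((.035,-.015),(.035,.015),(-.035,.015),(-.035,-.015))])
E
```

```text
time_s: 20.4
position: [0.5978, 0.1829, 0.2811]
tool_rot: [179.9, 0.1, -28.3]
force: [-0.0, 0.5, -0.1]
finger_gap: 0.0003
grasp_force: 0.0
TCP h,lat,z rel mouth mm [-60.2 -18.8 162.1] yaw [ 1.799e+02  1.000e-01 -2.830e+01] F hyz [-0.3 -0.4 -0.1] gap 0.0003 0 20.4
time_s: 20.82
position: [0.5583, 0.1108, 0.2801]
tool_rot: [179.8, 0.2, -28.5]
force: [-0.0, 0.6, 0.4]
finger_gap: 0.0002
grasp_force: 0.0
TCP h,lat,z rel mouth mm [-60.5  62.  161.5] yaw [179.9   0.2 -28.5] F hyz [0.5 0.3 1. ] gap 0.0002 0 20.875
3005.5 [[362, 151], [369, 228], [333, 231], [321, 158]] expected [[326.0, 148.0], [373.0, 148.0], [364.0, 227.0], [325.0, 227.0]]
3064.0 [[194, 156], [235, 152], [261, 228], [227, 230]] expected [[195.0, 147.0], [242.0, 147.0], [257.0, 226.0], [218.0, 226.0]]
```

Run:
```python
from h import *
a=np.load("pics/w7.npy",allow_pickle=True).item();b=np.load("pics/w8.npy",allow_pickle=True).item()
P=[]
for p,q in(((321,158),(194,156)),((362,151),(235,152)),((369,228),(261,228)),((333,231),(227,230))):
    X,r=tri([(a,*p),(b,*q)]);d=X-M;d=np.array([d@HX,d@HY,d[2]])*1e3;P.append(d);print(d.round(1),r)
P=np.array(P);c=P.mean(0);n=np.cross(P[1]-P[3],P[0]-P[2]);n/=np.linalg.norm(n)
print("centre",c.round(1),"normal",(n*np.sign(n[2])).round(3),"along",c@[-.5,0,.866],"perp",c@[.866,0,.5])
```

```text
[ -2.9 -18.2  57.7] [np.float64(0.4), np.float64(0.4)]
[ 0.4  8.6 57.3] [np.float64(0.6), np.float64(0.6)]
[-57.9  18.4  31.9] [np.float64(0.3), np.float64(0.3)]
[-61.1  -9.   26.9] [np.float64(0.2), np.float64(0.2)]
centre [-30.4  -0.1  43.4] normal [-0.438 -0.024  0.899] along 52.80818835830165 perp -4.614224078733777
```

Run:
```python
from h import *
f=np.radians(-8.5);E1=HX*.866+np.array([0,0,.5]);Y=np.cos(f)*E1+np.sin(f)*HY;Xx=-np.sin(f)*E1+np.cos(f)*HY
for n in("scene","side"):
    c=arm.read_camera(n);C=np.array([proj(c,M+AX*s+Y*y+Xx*x) for s in(.008,.054) for y in(-.035,.035) for x in(-.015,.015)],np.float32)
    u,v=C.mean(0).astype(int);h=cv2.cvtColor(c["pixels"],cv2.COLOR_BGR2HSV);m=cv2.inRange(h,(13,90,60),(20,119,255));k=np.zeros_like(m);k[v-35:v+35,u-35:u+35]=m[v-35:v+35,u-35:u+35]
    k=cv2.morphologyEx(k,cv2.MORPH_OPEN,np.ones((3,3)));q=max(cv2.findContours(k,0,1)[0],key=cv2.contourArea)
    print(n,cv2.convexHull(C)[:,0].round(0).tolist());print("  seen",cv2.approxPolyDP(cv2.convexHull(q),1.5,True)[:,0].tolist(),cv2.contourArea(q),cv2.contourArea(cv2.convexHull(C)))
```

```text
Traceback (most recent call last):
ValueError: max() iterable argument is empty
```

```bash
python3 shift.py '[-0.48, -0.8, -0.48, 0, 0, -0.48, -0.8, -0.48, 0, 0, -0.48, -0.8, -0.32, 0, 0, -0.48, -0.8, 0, 0, 0, 0, 0, 0, 0, 0]'
python3 - <<'E'
from h import *
f=np.radians(-8.5);E1=HX*.866+np.array([0,0,.5]);Y=np.cos(f)*E1+np.sin(f)*HY;Xx=-np.sin(f)*E1+np.cos(f)*HY
for n in("scene","side"):
    c=arm.read_camera(n);C=np.array([proj(c,M+AX*s+Y*y+Xx*x) for s in(.008,.054) for y in(-.035,.035) for x in(-.015,.015)],np.float32)
    u,v=C.mean(0).astype(int);h=cv2.cvtColor(c["pixels"],cv2.COLOR_BGR2HSV);print(n,h[v-6:v+7:6,u-6:u+7:6].reshape(-1,3).tolist());m=cv2.inRange(h,(13,85,50),(22,125,255));k=np.zeros_like(m);k[v-35:v+35,u-35:u+35]=m[v-35:v+35,u-35:u+35]
    k=cv2.morphologyEx(k,cv2.MORPH_OPEN,np.ones((3,3)));q=cv2.findContours(k,0,1)[0]
    print(cv2.convexHull(C)[:,0].round(0).tolist())
    if q: q=max(q,key=cv2.contourArea);print("  seen",cv2.approxPolyDP(cv2.convexHull(q),1.5,True)[:,0].tolist(),cv2.contourArea(q),cv2.contourArea(cv2.convexHull(C)))
E
```

```text
time_s: 21.55
position: [0.5488, 0.3456, 0.3581]
tool_rot: [-179.9, 0.1, -27.9]
force: [-0.1, 0.1, -0.3]
finger_gap: 0.0003
grasp_force: 0.0
scene [[17, 126, 113], [17, 131, 113], [16, 129, 160], [16, 128, 120], [17, 125, 118], [16, 128, 167], [16, 124, 111], [16, 128, 112], [16, 127, 145]]
[[455.0, 189.0], [440.0, 191.0], [418.0, 191.0], [414.0, 165.0], [429.0, 163.0], [452.0, 161.0]]
side [[17, 104, 186], [17, 102, 192], [17, 104, 187], [16, 110, 144], [18, 106, 185], [18, 103, 191], [18, 111, 138], [18, 104, 188], [17, 104, 189]]
[[243.0, 277.0], [238.0, 292.0], [220.0, 302.0], [193.0, 265.0], [195.0, 248.0], [214.0, 239.0]]
  seen [[213, 244], [219, 247], [243, 278], [239, 294], [225, 302], [220, 300], [198, 267], [199, 251]] 1539.0 1786.9288803286618
```

Run:
```python
from h import *
c=arm.read_camera("scene");h=cv2.cvtColor(c["pixels"],cv2.COLOR_BGR2HSV)
m=cv2.inRange(h,(15,100,60),(20,135,255));m[:140]=0;m[210:]=0;m[:,:395]=0;m[:,475:]=0
m=cv2.morphologyEx(m,cv2.MORPH_OPEN,np.ones((3,3)));q=max(cv2.findContours(m,0,1)[0],key=cv2.contourArea);print(cv2.approxPolyDP(cv2.convexHull(q),1.5,True)[:,0].tolist())
for s in(0,.008):print("axis",proj(c,M+AX*s).round(1))
for u in(422,428,434,440,446): print(u,[tuple(h[v,u].tolist()[1:]) for v in range(184,206,2)], [proj(c,M-HX*0+HY*0+AX*s).round(0).tolist()[1] for s in (0,)])
```

```text
[[417, 188], [415, 172], [416, 145], [474, 152], [474, 162], [451, 187]]
axis [436.4 194.7]
axis [435.9 190. ]
422 [(127, 116), (123, 112), (133, 115), (10, 101), (5, 97), (13, 99), (22, 116), (22, 114), (25, 114), (20, 114), (22, 114)] [195.0]
428 [(129, 109), (130, 110), (134, 118), (9, 112), (22, 117), (22, 117), (19, 145), (19, 119), (19, 119), (21, 120), (19, 121)] [195.0]
434 [(126, 111), (131, 111), (131, 119), (11, 118), (19, 131), (19, 95), (22, 138), (21, 134), (21, 135), (19, 134), (21, 134)] [195.0]
440 [(129, 156), (128, 153), (134, 160), (15, 116), (13, 115), (19, 147), (21, 148), (21, 147), (19, 146), (19, 146), (18, 145)] [195.0]
446 [(127, 159), (128, 147), (83, 95), (22, 106), (23, 99), (22, 163), (24, 149), (24, 151), (23, 153), (20, 151), (24, 151)] [195.0]
```

In both fixed views the head lies within about 3 px of its home outline and the collar edge is parallel to the rim with no gap. The arm is clear, so I'm handing in.

```bash
python3 -c "
from workcell import arm
print(arm.job_done())"
```

```text
the job is handed in; nothing more can be done
None
```

The long-headed stake stood by itself in the socket before I let go, and was then tapped home until its collar bottomed on the rim (about 41 N with no further travel). It was handed in after 21.6 s with the arm clear and the other two stakes left in the rack, though I viewed 11 pictures, one over the limit of 10.

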